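# Lock the herb-sieve shaker and draw its cassette

### The job

Lock the green sieve shaker for a sieve change: take the red-handled locking pin out of its wooden rest, push it fully home through the eye of the shaker's steel arm and let go of it. Then pinch the two orange side catches of the sieve cassette together between the fingers, lift the cassette out of its seat, keeping it level, to at least 8 cm above the seat, and finish while still holding it there above the seat, still and level, with both catches pinched in. Leave the jars, tin, sieve ring, scoop and brush where they are.

Things in the scene. Friction and masses are not known exactly. Their poses are not given: they have to be found in the camera images.
- machine: Fixed sieve shaker: green base 160 (x) by 320 (y) by 30 mm; origin on the work surface, z up. Green motor tower, 150 mm high, from y = +100 to +160 mm. A flat steel arm 30 mm wide, top 78 mm above the work surface, runs along x = 0 from the tower to the dark carriage around y = -90 mm that seats the cassette. Only cassette and pin rise above 80 mm between y = -155 and +100 mm.
- eye (a point): Centre of the mouth of the eye in the shaker arm, on the arm's top face, at (0, 25, 78) mm in the machine's frame; same axes. Vertical hole, 11 mm diameter, chamfered, through an 8 mm thick plate 40 mm wide; 15 mm below the plate a lug on the base has a 14 mm hole on the same axis, 25 mm deep.
- seat (a point): Centre of the floor of the cassette's seat on the carriage, at (0, -90, 40) mm in the machine's frame; same axes as the machine. The side lips of the seat reach 32 mm above its floor and 42 mm out in x; their inner faces are 63 mm apart.
- pin_stand: Fixed wooden rest, 70 by 70 by 50 mm high, with a vertical hole (11 mm diameter, 47 mm deep) in the middle of its top in which the pin stands at the start. Origin at the centre of its underside.
- pin_grip (a point): Centre of the locking pin's red paddle grip, 24 mm (x) by 14 mm (y) by 46 mm (z): grip it across its 14 mm thickness, along its y axis. z points up, away from the rod; the rod's tip is 68 mm below this point, the paddle's underside 23 mm below. At the start 73 mm above the work surface, upright. Pin mass about 70 g.
- pin_tip (a point): Tip of the pin's round steel rod (diameter 8 mm, 45 mm long, its last 4 mm tapered), on its axis; z points up along the pin. With the pin fully home in the eye the paddle's underside rests on the arm and this point is 45 mm below point eye.
- cassette_grip (a point): On the cassette's middle axis, 70 mm above its underside, midway between the catches' ribbed faces. Aluminium box 36 (x) by 90 (y) by 95 mm high, about 360 g, axes along the machine's. On its -x and +x sides stands an orange catch, 30 mm wide (y), 12 to 94 mm above the underside; faces 60 mm apart free, 48 mm pinched; clear of the seat from 32 mm up: grip from above along x.
- catch_near (a joint): Travel of the catch on the cassette's -x side, m: 0 sprung out (its 5 mm tooth locked under the seat's lip), 0.006 fully pinched in against its stop. Free of the lip from about 0.0045; the spring needs about 3 N to start and 6.6 N at the stop.
- catch_far (a joint): The same for the catch on the +x side.
- jar_a: Bystander: amber jar with black cap, diameter 60 mm, 110 mm high; origin at the centre of its underside.
- jar_b: Bystander: amber jar with black cap, diameter 70 mm, 120 mm high; origin at the centre of its underside.
- tin: Bystander: closed green tea tin with a brass lid, 84 by 114 by 79 mm high; origin at the centre of its underside.
- sieve_ring: Bystander: steel sieve ring, diameter 100 mm, 25 mm high; origin at the centre of its underside.
- scoop: Bystander: white plastic scoop, 180 mm long, lying along its x axis.
- brush: Bystander: hand brush lying along its x axis.
There are look-alikes about, which are no part of the job. Of the things shaped like the part that bears pin_grip, the red one is meant.

How it is judged:
By the outcome, as a careful person would: the job done as asked, in the order asked, and still so for the second after the job is handed in, while the arm keeps its last pose, push and grip.
It also fails if it takes over 58 s, if anything falls off the work surface, if the arm or the gripper's body presses on something with over 40 N, if the wrist force passes 120 N, or if a joint passes its speed limit or range.

### The arm

A 6-joint arm with a two-finger parallel gripper is mounted at the origin on the work surface. World frame = base frame: x ahead of the robot, y to its left, z up, the work surface at z = 0. Lengths are in m, angles in rad, forces in N, time in s.
With the tool pointing down it reaches from about 0.35 to 0.925 m from the base axis. Payload 6.4 kg.
Tool frame: the origin (TCP) lies between the finger pads; the fingertips stand 22 mm ahead of it and the grasp point (between the pads) lies 3 mm ahead of it (arm.tcp_to_tips is the distance from the TCP to the fingertips, in m); z points along the fingers, y is the line along which they close (so a half turn about z gives the same grasp; the last joint's range is limited). The gripper opens to 94 mm and grips with 3 to 60 N. Pads are 16 mm wide; open, the fingers measure 119 mm over their backs; the gripper's body (75 mm by 177 mm) begins 78 mm behind the grasp point.
Start: joints at [-0.174, 0.245, 1.558, -0, 1.339, -0.174], TCP at [0.65, 0, 0.227] pointing down, gripper open.
Joint ranges: [-3.13, 3.13], [-1.02, 2.26], [0.13, 2.54], [-0.95, 4.09], [0.21, 2.88], [-2.74, 2.74]. Speed limits (rad/s): [2.57, 2.57, 3.14, 3.14, 3.14, 3.14].

### API

Orientations are given as [roll, pitch, yaw] about the fixed x, y, z axes, in that order (R = Rz(yaw) Ry(pitch) Rx(roll)).
In Python, from cell import arm gives the robot as it stands.
- The arm moves only by the shell command python3 -m pendant 'ROWS' [OPENING]. ROWS is text: rows parted by semicolons, each of 6 numbers parted by spaces: the shift along the tool's x, y, z in m, then the turn, a rotation vector about the tool's x, y, z in rad. A call has 1 to 10 rows; each row is the pose to reach, as a shift and turn from the pose commanded when the call began, along the tool's axes at that moment; what a row does not reach only later rows make up. A row lasts 1/12 s, in which the tool goes at most 41.7 mm and 7.16 degrees, less where a joint would pass 70% of its speed; a pose out of reach is approached as far as the arm can. A call with a gripper value outside its range is refused whole. OPENING is the finger opening in m, from 0 to 0.094, set as the call begins (- or left out, the last holds). The fingers move at their own pace and stop on an object; the grip force is fixed at half the most. Time passes only in rows, so rows that repeat a pose let the fingers close. It gives the time, the measured TCP pose, the force, the opening and the grip force at its end, in the units of the state.
- arm.get_state(): the state, without advancing time (a new reading comes with each control period).
- arm.capture(name): name is "scene" or "side" or "wrist"; returns the picture (400x640x3 uint8, red, green, blue); there is no depth.
- arm.calibration(name): a dict with "mtx" (3x3 intrinsics, pixels), "origin" and "rotation" of the camera in the world. Camera axes: x right, y down, z forward; pixel columns grow to the right and rows downward; lengths in m; the calibration is good to about 2 mm. A picture is of the moment at which its call begins: read the wrist's pose just before it. calibration takes no time and is no camera call; for the wrist camera it gives the pose at the moment of the call.
- arm.close_job(): hands the job in; it is judged then, once.
The state is a dict: "clock": time; "qpos": joint angles; "dq": joint speeds; "joint_efforts": joint torques, N m; "position": TCP position; "ee_rot": TCP orientation; "ft_force": force on the tool from outside, world axes, zero at the start; "moment": the same for the moment, N m; "grip_width": finger opening in m; "grip_force": force on a finger pad.
Only numpy, scipy, OpenCV 4.12 (cv2) and the standard library are available. Lean on these libraries where they do the work, as an engineer would, in place of code of your own. Each camera call takes 0.05 s, during which the arm holds its last target. There are 200 camera calls.

## Working session

There is one attempt and no reset: what is moved stays moved. The work goes in short steps, Python scripts to look and compute and a shell command to move; the robot and the scene stay as the last step left them, time stands still between calls to the robot, and variables do not carry over. Pictures are saved under pics/ and viewed, at most 12 in all, crops included, and the job is handed in when it is done.

```bash
mkdir -p pics; ls
python3 - <<'E'
from cell import arm
import cv2, numpy as np
s=arm.get_state(); print(s['clock'],s['position'],s['ee_rot'],s['grip_width'])
for n in ("scene","side"):
    im=arm.capture(n); cv2.imwrite(f"pics/{n}0.png",im[:,:,::-1])
    c=arm.calibration(n); print(n,np.round(c['mtx'],1).tolist(),np.round(c['origin'],3).tolist(),np.round(c['rotation'],3).tolist())
E
```

```text
pics
0.0 [6.49445441e-01 1.07209410e-04 2.26367123e-01] [-3.13973622e+00 -3.13583547e-04  1.57080405e+00] 0.09390042250609636
scene [[448.7, 0.0, 321.4], [0.0, 448.7, 196.6], [0.0, 0.0, 1.0]] [1.106, -0.315, 1.148] [-2.532, 0.005, 1.149]
side [[500.7, 0.0, 327.0], [0.0, 500.7, 192.2], [0.0, 0.0, 1.0]] [-0.146, -0.93, 0.988] [-2.247, -0.022, -0.58]
```

View pics/scene0.png

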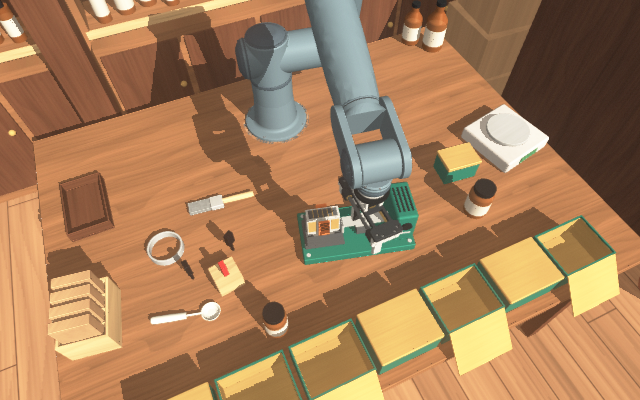

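View pics/side0.png

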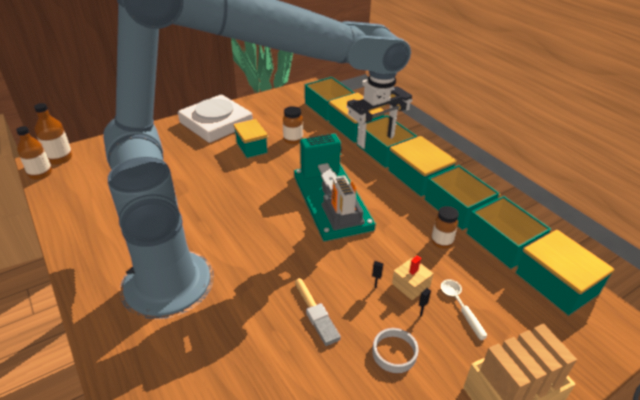

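Scene view: the red paddle is at (223,268) in the wooden rest (226,277); two black look-alike pins are at (229,240) and (188,270). Machine base spans (303,262)–(415,247), with the cassette at about (325,222). In the side view, red is at (415,265), black ones at (378,270) and (425,298), cassette at (343,195). Only the red one stands in the rest and matches the description.

```bash
cat > h.py <<'E'
from cell import arm
import cv2, numpy as np
from scipy.spatial.transform import Rotation as Ro
def cal(n):
    c=arm.calibration(n); r=np.array(c['rotation'],float)
    R=r if r.shape==(3,3) else Ro.from_euler('xyz',r).as_matrix()
    return np.array(c['mtx']),np.array(c['origin']),R
def proj(c,p):
    q=(np.atleast_2d(p)-c[1])@c[2]; q=q@c[0].T; return q[:,:2]/q[:,2:]
def ray(c,uv):
    d=c[2]@np.linalg.solve(c[0],[uv[0],uv[1],1]); return c[1],d/np.linalg.norm(d)
def plane(c,uv,z):
    o,d=ray(c,uv); return o+d*(z-o[2])/d[2]
def tri(rays):
    A=np.zeros((3,3));b=np.zeros(3)
    for o,d in rays:
        M=np.eye(3)-np.outer(d,d);A+=M;b+=M@o
    return np.linalg.solve(A,b)
def mask(im,lo,hi):
    return cv2.inRange(cv2.cvtColor(im,cv2.COLOR_RGB2HSV),np.array(lo),np.array(hi))
def red(im): return mask(im,(0,190,120),(4,255,255))|mask(im,(174,190,120),(180,255,255))
def blobs(m,amin=15):
    n,l,st,ce=cv2.connectedComponentsWithStats(m)
    return [(st[i].tolist(),ce[i].round(1).tolist()) for i in range(1,n) if st[i][4]>=amin]
E
python3 - <<'E'
from h import *
cs,cd=cal("scene"),cal("side")
print(proj(cs,[[0,0,0],[.65,0,.227]]),proj(cd,[[0,0,0],[.65,0,.227]]))
ims={n:cv2.imread(f"pics/{n}0.png")[:,:,::-1].copy() for n in("scene","side")}
for n in ims: print(n,blobs(red(ims[n])), [b for b in blobs(mask(ims[n],(70,120,30),(90,255,200)),300)])
w=arm.capture("wrist"); cv2.imwrite("pics/w0.png",w[:,:,::-1]); print([x.round(3).tolist() for x in cal("wrist")])
a=cv2.resize(ims["scene"][170:300,150:430],None,fx=2.8,fy=2.8,interpolation=cv2.INTER_CUBIC)
cv2.imwrite("pics/crop0.png",a[:,:,::-1])
E
```

```text
[[276.47341514 118.92399816]
 [365.72739675 230.08779195]] [[167.15932117 280.99195502]
 [376.02121119 134.8335395 ]]
scene [] [([379, 183, 39, 71, 904], [401.5, 222.9]), ([304, 228, 68, 36, 1152], [341.2, 248.9])]
side [([410, 256, 11, 18, 115], [414.9, 264.0])] [([306, 85, 52, 57, 929], [330.9, 114.2]), ([364, 132, 244, 183, 5803], [484.4, 229.7]), ([237, 135, 30, 22, 359], [252.5, 147.0]), ([295, 134, 80, 107, 2996], [324.3, 183.7])]
[[[280.06, 0.0, 323.257], [0.0, 280.06, 198.111], [0.0, 0.0, 1.0]], [0.651, 0.08, 0.383], [[1.0, 0.001, -0.001], [0.0, -0.961, -0.275], [-0.001, 0.275, -0.961]]]
```

View pics/crop0.png

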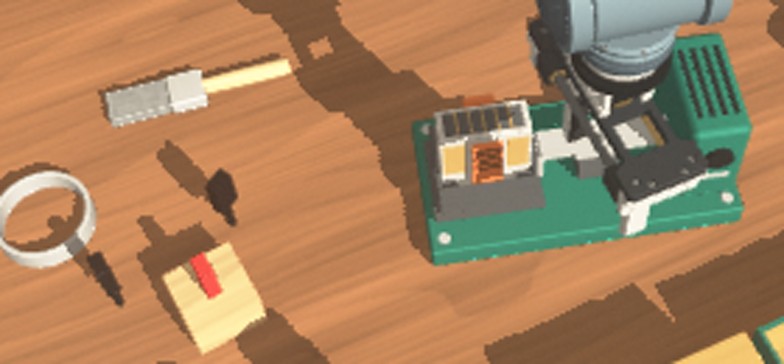

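View pics/w0.png

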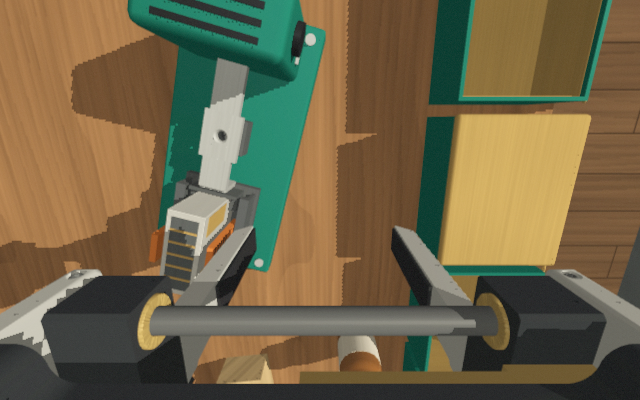

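The crop confirms the red paddle at scene (223,268) stands in the wooden rest; the two dark ones lack a rest, so they are the look-alikes. The wrist view shows the eye hole at (222,135), base screws at (311,39) and (259,263), the cassette at (200,230) with orange catches on both sides, and the rest just visible at the bottom (245,370).

Run:
```python
from h import *
cs,cd,cw=cal("scene"),cal("side"),cal("wrist")
im=cv2.imread("pics/scene0.png")[:,:,::-1].copy()
m=mask(im,(0,150,120),(5,255,255))|mask(im,(172,150,120),(180,255,255))
print(blobs(m,8))
b=[x for x in blobs(m,8) if abs(x[1][0]-223)<12 and abs(x[1][1]-268)<14]
if b: print("tri",tri([ray(cs,b[0][1]),ray(cd,(414.9,264))]).round(4))
print(plane(cs,(223,268),.08).round(4),plane(cd,(414.9,264),.073).round(4))
w=cv2.imread("pics/w0.png")[:,:,::-1].copy()
print("eye",plane(cw,(222,135),.078).round(4))
a,b=plane(cw,(311,39),.032),plane(cw,(259,263),.032); print(a.round(4),b.round(4),np.linalg.norm(a-b)); d=a-b
print("yaw",np.degrees(np.arctan2(-d[0],d[1])))
# white-ish arm edges: per row left/right extents
g=cv2.cvtColor(w,cv2.COLOR_RGB2HSV)
for r in (85,100,120,130,140,150,170,178):
    ok=np.where((g[r,185:260,1]<45)&(g[r,185:260,2]>130))[0]+185
    print(r,ok.min() if len(ok) else None, ok.max() if len(ok) else None,len(ok))
print("dark hole",blobs(cv2.inRange(g[115:155,205:240],(0,0,0),(180,255,110)),5))
o=mask(w,(3,170,100),(16,255,255)); print("orange",blobs(o[180:300,130:260],40))
```

```text
[([218, 260, 11, 16, 89], [223.0, 267.9])]
tri [ 0.5234 -0.3427  0.0767]
[ 0.5255 -0.3428  0.08  ] [ 0.5261 -0.3403  0.073 ]
eye [0.5428 0.0631 0.078 ]
[0.6367 0.1657 0.032 ] [ 0.5609 -0.114   0.032 ] 0.28976791013408393
yaw -15.167833031322186
85 217 242 20
100 213 243 24
120 203 244 42
130 201 242 40
140 200 240 37
150 199 238 40
170 200 230 31
178 199 228 30
dark hole [([13, 16, 8, 10, 63], [16.6, 20.3])]
orange [([75, 39, 30, 46, 314], [88.9, 60.2]), ([19, 46, 16, 36, 369], [26.0, 64.9])]
```

```bash
python3 -m pendant '-0.034 -0.0126 0 0 0 0;-0.070 -0.0258 0 0 0 0;-0.108 -0.0398 0 0 0 0;-0.146 -0.0538 0 0 0 0;-0.184 -0.068 0 0 0 0;-0.222 -0.082 0 0 0 0;-0.260 -0.096 0 0 0 0;-0.298 -0.110 0 0 0 0;-0.330 -0.121 0 0 0 0;-0.342 -0.126 0 0 0 0'
python3 - <<'E'
from h import *
s=arm.get_state(); print(s['position'],s['ee_rot'],s['ft_force'])
c=cal("wrist"); w=arm.capture("wrist"); cv2.imwrite("pics/w1.png",w[:,:,::-1])
m=mask(w,(0,150,90),(5,255,255))|mask(w,(172,150,90),(180,255,255)); print(blobs(m,20))
np.save("cw1.npy",np.array([c[0],np.vstack([c[1]]*3),c[2]]))
E
```

```text
clock: 0.98
position: [0.5221, -0.3458, 0.2272]
ee_rot: [-3.141, 0.001, 1.567]
ft_force: [1.0, 0.7, 0.0]
grip_width: 0.094
grip_force: 0.0
[ 0.52214956 -0.34576993  0.22715288] [-3.14097135e+00  7.25768554e-04  1.56676175e+00] [1.0214259  0.6590388  0.03712001]
[([313, 177, 23, 22, 413], [323.5, 187.8])]
```

View pics/w1.png

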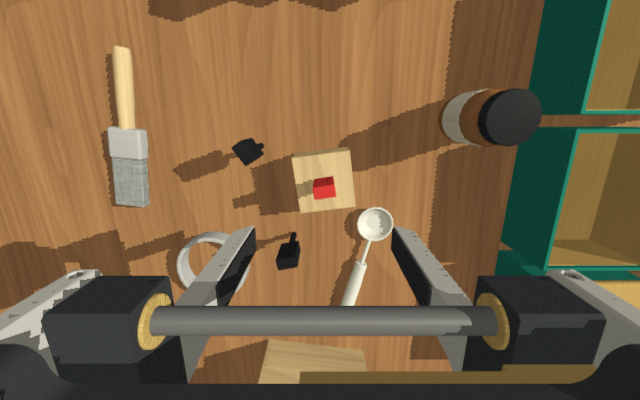

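The pin's red paddle is at (323,188), in the rest with corners (292,156)/(351,148)/(355,206)/(300,212), so yaw is about +8°. Black look-alikes are at (247,150) and (288,250), clear of a y-direction grasp.

Run:
```python
from h import *
s=arm.get_state(); print(s['position'],s['qpos'].round(3) if hasattr(s['qpos'],'round') else s['qpos'])
c=cal("wrist"); w=arm.capture("wrist")
print(w[172:202,323].tolist())
m=mask(w,(0,150,90),(5,255,255))|mask(w,(172,150,90),(180,255,255))
v=cv2.cvtColor(w,cv2.COLOR_RGB2HSV)[:,:,2]
vals=v[m>0]; t,_=cv2.threshold(vals.reshape(-1,1),0,255,cv2.THRESH_OTSU); print("otsu",t)
for nm,mm in (("bright",m&((v>t)*255).astype(np.uint8)),("dark",m&((v<=t)*255).astype(np.uint8))):
    for b in blobs(mm,40):
        print(nm,b)
    pts=np.argwhere(mm>0)[:,::-1].astype(np.float32); r=cv2.minAreaRect(pts); print(r)
    P=np.array([plane(c,p,.096) for p in cv2.boxPoints(r)]); print(P.round(4).tolist(),P.mean(0).round(4))
    e=P[1]-P[0];f=P[2]-P[1]; e=e if np.linalg.norm(e)>np.linalg.norm(f) else f; print("yaw",np.degrees(np.arctan2(e[1],e[0])))
wood=mask(w,(17,60,150),(30,200,255)); k=[x for x in blobs(wood,800) if abs(x[1][0]-325)<20 and abs(x[1][1]-185)<25]; print(k)
```

```text
[ 0.52206142 -0.34593011  0.2270633 ] [-7.660e-01  1.910e-01  1.622e+00 -1.000e-03  1.329e+00 -7.610e-01]
[[216, 187, 131], [215, 186, 131], [214, 185, 128], [214, 184, 128], [206, 171, 119], [178, 123, 83], [140, 33, 30], [141, 34, 30], [144, 42, 37], [142, 37, 34], [143, 39, 33], [144, 41, 36], [140, 34, 30], [165, 44, 37], [205, 57, 52], [220, 64, 56], [219, 64, 56], [219, 64, 56], [219, 64, 56], [217, 59, 52], [218, 63, 55], [217, 61, 54], [218, 62, 54], [218, 62, 55], [218, 62, 55], [216, 63, 54], [214, 135, 93], [210, 181, 125], [211, 182, 126], [212, 183, 129]]
otsu 179.0
bright ([313, 184, 23, 15, 257], [324.1, 191.2])
((324.0270080566406, 191.1621551513672), (12.165525436401367, 21.04306983947754), 80.53767395019531)
[[0.512, -0.3354, 0.096], [0.5339, -0.3317, 0.096], [0.5361, -0.3448, 0.096], [0.514, -0.3486, 0.096]] [ 0.524  -0.3401  0.096 ]
yaw 9.475443460166057
dark ([313, 177, 21, 11, 151], [322.8, 181.5])
((321.67242431640625, 181.9310302734375), (10.398938179016113, 22.840526580810547), 68.19859313964844)
[[0.5084, -0.3294, 0.096], [0.5306, -0.3205, 0.096], [0.5347, -0.3308, 0.096], [0.5123, -0.3399, 0.096]] [ 0.5215 -0.3301  0.096 ]
yaw 21.89901325775528
[([291, 148, 65, 66, 2744], [324.9, 179.2])]
```

```bash
python3 -m pendant '0.003 0.001 0.005 0 0 0.06;0.006 0.002 0.01 0 0 0.18;0.006 0.002 0.02 0 0 0.30;0.006 0.002 0.03 0 0 0.42;0.006 0.002 0.04 0 0 0.54;0.006 0.002 0.05 0 0 0.66;0.006 0.002 0.055 0 0 0.78;0.006 0.002 0.06 0 0 0.90;0.006 0.002 0.06 0 0 1.02;0.006 0.002 0.06 0 0 1.14' 0.055; python3 -m pendant '0 0 0 0 0 0.12;0 0 0 0 0 0.22;0 0 0 0 0 0.274;0 0 0 0 0 0.274'
python3 - <<'E'
from h import *
s=arm.get_state(); print(s['position'],s['ee_rot'])
c=cal("wrist"); w=arm.capture("wrist"); cv2.imwrite("pics/w2.png",w[:,:,::-1])
m=mask(w,(0,150,90),(5,255,255))|mask(w,(172,150,90),(180,255,255))
v=cv2.cvtColor(w,cv2.COLOR_RGB2HSV)[:,:,2]
mm=m&((v>179)*255).astype(np.uint8); print(blobs(m,40),blobs(mm,40))
pts=np.argwhere(mm>0)[:,::-1].astype(np.float32); r=cv2.minAreaRect(pts); print(r)
P=np.array([plane(c,p,.096) for p in cv2.boxPoints(r)]); print(P.round(4).tolist(),P.mean(0).round(4))
T=Ro.from_euler('xyz',s['ee_rot']).as_matrix(); print("in tool",(T.T@(P-s['position']).T).T.round(4).tolist())
E
```

```text
clock: 1.92
position: [0.5267, -0.3334, 0.1667]
ee_rot: [-3.14, 0.0, 0.427]
ft_force: [-0.1, -0.2, -0.2]
grip_width: 0.0548
grip_force: 0.0
clock: 2.25
position: [0.5269, -0.3338, 0.1673]
ee_rot: [-3.141, -0.0, 0.158]
ft_force: [-0.2, 0.3, 0.1]
grip_width: 0.0546
grip_force: 0.0
[ 0.52685685 -0.33377616  0.16727636] [-3.14072770e+00 -1.25363580e-05  1.58376157e-01]
[([324, 194, 16, 39, 581], [331.0, 213.4])] [([324, 194, 16, 39, 571], [330.9, 213.3])]
((331.5, 213.0), (38.0, 15.0), 90.0)
[[0.5467, -0.3312, 0.096], [0.5486, -0.3437, 0.096], [0.5147, -0.3496, 0.096], [0.5127, -0.3367, 0.096]] [ 0.5307 -0.3403  0.096 ]
in tool [[0.02, 0.0006, 0.0713], [0.02, 0.0133, 0.0713], [-0.0145, 0.0138, 0.0713], [-0.0145, 0.0007, 0.0713]]
```

View pics/w2.png

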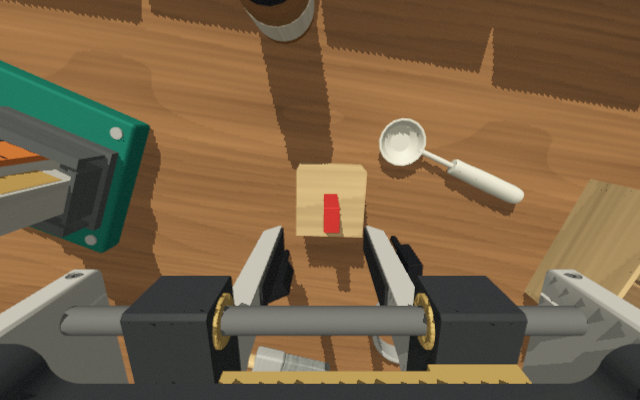

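Looking down the tool, the red paddle top is at (331,213), square to the fingers and about 6–7 mm to the right of the grip centre; the rest is at (331,200) with nothing else between the fingers.

```bash
python3 -m pendant '-0.0015 0.0035 0 0 0 0;-0.003 0.0065 0.01 0 0 0;-0.003 0.0065 0.03 0 0 0;-0.003 0.0065 0.05 0 0 0;-0.003 0.0065 0.068 0 0 0;-0.003 0.0065 0.08 0 0 0;-0.003 0.0065 0.0843 0 0 0;-0.003 0.0065 0.0843 0 0 0'; python3 -m pendant '0 0 0 0 0 0;0 0 0 0 0 0;0 0 0 0 0 0;0 0 0 0 0 0;0 0 0 0 0 0;0 0 0 0 0 0' 0.0
```

```text
clock: 2.97
position: [0.5234, -0.3423, 0.0816]
ee_rot: [-3.139, 0.002, 0.157]
ft_force: [0.2, 0.6, 0.3]
grip_width: 0.0548
grip_force: 0.0
clock: 3.47
position: [0.5242, -0.343, 0.0836]
ee_rot: [3.141, -0.0, 0.157]
ft_force: [-0.1, 0.8, -0.6]
grip_width: 0.0183
grip_force: 0.0
```

```bash
python3 -m pendant '0 0 0 0 0 0;0 0 0 0 0 0;0 0 0 0 0 0;0 0 0 0 0 0'; python3 -m pendant '0 0 -0.01 0 0 0;0 0 -0.03 0 0 0;0 0 -0.055 0 0 0;0 0 -0.08 0 0 0;0 0 -0.105 0 0 0;0 0 -0.125 0 0 0;0 0 -0.14 0 0 0;0 0 -0.145 0 0 0;0 0 -0.145 0 0 0'
```

```text
clock: 3.8
position: [0.5241, -0.3428, 0.0834]
ee_rot: [-3.141, -0.0, 0.157]
ft_force: [-0.4, 1.6, 2.2]
grip_width: 0.0135
grip_force: 30.0
clock: 4.55
position: [0.5246, -0.3435, 0.2301]
ee_rot: [3.139, -0.002, 0.157]
ft_force: [-0.1, -0.1, -0.8]
grip_width: 0.0137
grip_force: 30.0
```

```bash
python3 -m pendant '0.004 -0.020 -0.01 0 0 0;0.012 -0.058 -0.02 0 0 0;0.020 -0.098 -0.02 0 0 0;0.028 -0.138 -0.02 0 0 0;0.036 -0.178 -0.02 0 0 0;0.0445 -0.218 -0.02 0 0 0;0.0525 -0.258 -0.02 0 0 0;0.061 -0.298 -0.02 0 0 0;0.069 -0.338 -0.02 0 0 0;0.076 -0.373 -0.02 0 0 0'; python3 -m pendant '0.004 -0.018 0 0 0 -0.08;0.0054 -0.0258 0 0 0 -0.2;0.0054 -0.0258 0 0 0 -0.32;0.0054 -0.0258 0 0 0 -0.44;0.0054 -0.0258 0 0 0 -0.56;0.0054 -0.0258 0 0 0 -0.68;0.0054 -0.0258 0 0 0 -0.8;0.0054 -0.0258 0 0 0 -0.92;0.0054 -0.0258 0 0 0 -1.04;0.0054 -0.0258 0 0 0 -1.148'; python3 -m pendant '0 0 0 0 0 0;0 0 0 0 0 0'
python3 - <<'E'
from h import *
s=arm.get_state(); print(s['position'],s['ee_rot'])
c=cal("wrist"); w=arm.capture("wrist"); cv2.imwrite("pics/w3.png",w[:,:,::-1])
print(proj(c,[[.5428,.0631,.078]]), proj(c,[np.array(s['position'])-[0,0,.078]]))
E
```

```text
clock: 5.38
position: [0.5397, 0.0399, 0.2465]
ee_rot: [-3.141, 0.002, 0.157]
ft_force: [0.4, -0.7, -0.9]
grip_width: 0.0138
grip_force: 30.0
clock: 6.22
position: [0.5413, 0.0637, 0.2463]
ee_rot: [-3.139, 0.001, 1.311]
ft_force: [-0.1, 0.4, -0.2]
grip_width: 0.0139
grip_force: 30.0
clock: 6.38
position: [0.5416, 0.0637, 0.2468]
ee_rot: [-3.139, 0.0, 1.302]
ft_force: [0.5, -0.0, -0.2]
grip_width: 0.0136
grip_force: 30.0
[0.54157036 0.06372516 0.24680358] [-3.13940692e+00  4.37904889e-04  1.30190398e+00]
[[323.77297522 188.4771276 ]] [[322.19883882 213.10474546]]
```

View pics/w3.png

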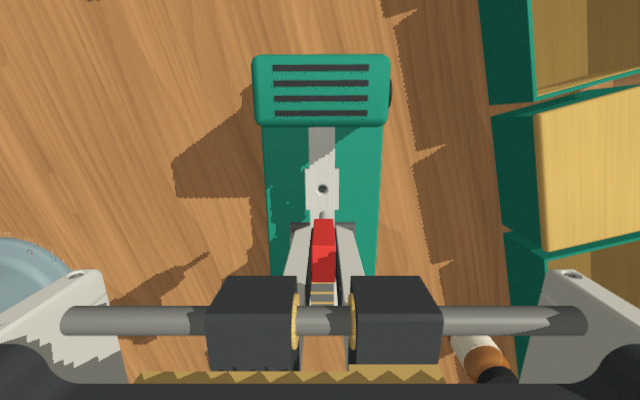

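The eye hole is at (322,188), directly in line with the rod tip showing at about (322,212), exactly where predicted; the tower is well clear above in the image.

```bash
cat > eye.py <<'E'
from h import *
import sys
s=arm.get_state(); c=cal("wrist"); w=arm.capture("wrist"); p=np.array(s['position'])
cv2.imwrite(sys.argv[1],w[:,:,::-1])
T=Ro.from_euler('xyz',s['ee_rot']).as_matrix()
u,v=proj(c,[[.5428,.0631,.078]])[0].astype(int)
g=cv2.cvtColor(w,cv2.COLOR_RGB2GRAY)
x0,y0=u-14,v-14
B=blobs(cv2.inRange(g[y0:y0+28,x0:x0+28],0,105),8); print(B)
for st,ce in B:
    e=plane(c,(ce[0]+x0,ce[1]+y0),.078); print("px",ce[0]+x0,ce[1]+y0,"eye",e.round(4),"tool shift",(T.T@(e-p)).round(4))
print("tip px",proj(c,[p-[0,0,.078]]),p,s['ft_force'])
E
python3 eye.py pics/w4.png; python3 -m pendant '0 0 0.015 0 0 0;0 0 0.035 0 0 0;0 0 0.055 0 0 0;0 0 0.07 0 0 0;0 0 0.074 0 0 0;0 0 0.074 0 0 0;0 0 0.074 0 0 0'; python3 eye.py pics/w5.png;  python3 -c "
import cv2
a=cv2.imread('pics/w5.png')[100:300,220:420];cv2.imwrite('pics/w5c.png',cv2.resize(a,None,fx=3,fy=3,interpolation=cv2.INTER_CUBIC))"
```

```text
[([9, 11, 9, 8, 48], [13.0, 14.2])]
px 322.0 188.2 eye [0.541  0.0639 0.078 ] tool shift [ 1.000e-04 -4.000e-04  1.691e-01]
tip px [[322.13689866 213.11366554]] [0.54168871 0.06371787 0.24707285] [-0.20774715 -0.31440574 -0.68641865]
clock: 7.07
position: [0.5426, 0.0637, 0.1748]
ee_rot: [3.141, -0.0, 1.304]
ft_force: [0.6, -0.0, 0.2]
grip_width: 0.0139
grip_force: 30.0
[([7, 10, 11, 9, 67], [12.1, 13.4]), ([6, 26, 18, 2, 22], [14.1, 26.8])]
px 320.1 206.4 eye [0.5409 0.0644 0.078 ] tool shift [ 0.0002 -0.0019  0.0968]
px 322.1 219.8 eye [0.5391 0.0509 0.078 ] tool shift [-0.0133 -0.      0.0968]
tip px [[321.95005559 213.13046829]] [0.54255957 0.06370758 0.17477026] [ 0.64828879 -0.00704593  0.23139714]
```

View pics/w5c.png

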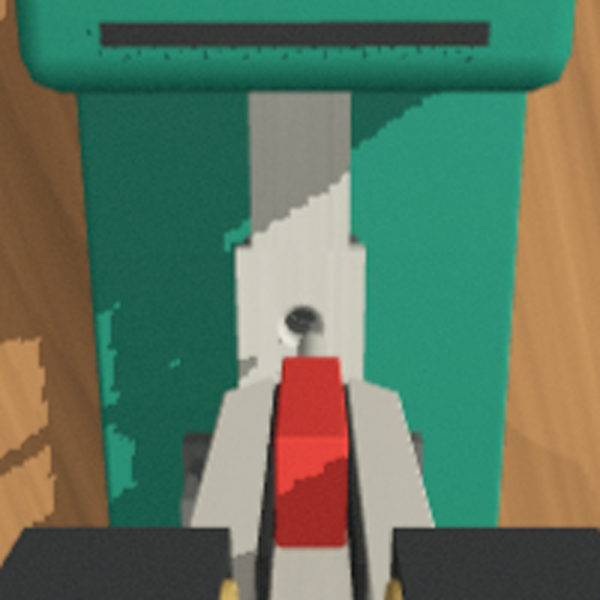

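The crop shows the hole at crop (302,322), i.e. (320.5,207), and the rod tip at crop about (312,345), i.e. (324,215): the tip is slightly right of the hole, around 2–3 mm.

```bash
python3 -c "
import cv2
g=cv2.cvtColor(cv2.imread('pics/w5.png'),cv2.COLOR_BGR2GRAY)
print('     ',list(range(310,334)))
for r in range(200,222): print(r,g[r,310:334].tolist())"
```

```text
[310, 311, 312, 313, 314, 315, 316, 317, 318, 319, 320, 321, 322, 323, 324, 325, 326, 327, 328, 329, 330, 331, 332, 333]
200 [205, 203, 202, 201, 199, 201, 201, 199, 200, 199, 198, 202, 202, 201, 199, 200, 200, 200, 201, 203, 205, 202, 201, 201]
201 [204, 203, 201, 202, 200, 200, 199, 193, 184, 181, 174, 183, 182, 188, 196, 199, 199, 200, 201, 204, 206, 201, 201, 202]
202 [204, 203, 202, 200, 199, 195, 188, 167, 138, 124, 115, 112, 120, 142, 171, 190, 199, 199, 201, 202, 206, 201, 200, 202]
203 [203, 204, 204, 200, 197, 185, 163, 131, 89, 71, 70, 74, 89, 96, 120, 161, 191, 200, 201, 202, 205, 201, 201, 201]
204 [204, 204, 203, 200, 192, 170, 130, 77, 54, 56, 58, 60, 58, 64, 92, 124, 161, 192, 201, 203, 206, 201, 201, 202]
205 [203, 204, 204, 202, 192, 136, 69, 91, 75, 58, 58, 56, 58, 60, 69, 104, 134, 174, 201, 204, 206, 201, 200, 202]
206 [204, 204, 205, 208, 194, 91, 63, 66, 81, 59, 73, 67, 64, 59, 71, 98, 129, 167, 201, 204, 206, 201, 200, 202]
207 [205, 204, 208, 213, 196, 90, 67, 64, 61, 67, 82, 77, 73, 84, 90, 104, 122, 148, 197, 203, 205, 200, 200, 203]
208 [203, 204, 211, 218
[... 968 characters left out ...]
3, 202, 201, 200, 200, 200, 202, 191, 127, 107, 119, 141, 160, 175, 185, 192, 196, 198, 205, 205, 202, 201, 202]
217 [204, 203, 203, 202, 200, 200, 201, 200, 189, 126, 110, 123, 142, 161, 176, 186, 193, 196, 196, 204, 205, 200, 202, 202]
218 [203, 203, 202, 200, 189, 183, 183, 184, 172, 121, 109, 120, 136, 149, 161, 170, 176, 178, 180, 186, 186, 184, 186, 196]
219 [204, 203, 203, 195, 148, 114, 117, 116, 108, 98, 99, 101, 103, 107, 109, 112, 115, 114, 114, 118, 119, 117, 138, 186]
220 [204, 204, 203, 188, 102, 94, 95, 95, 97, 95, 94, 96, 95, 95, 96, 96, 94, 97, 98, 95, 95, 96, 121, 173]
221 [204, 204, 203, 189, 94, 95, 91, 95, 96, 97, 95, 95, 96, 95, 96, 98, 96, 96, 96, 96, 94, 98, 109, 165]
```

```bash
python3 -m pendant '-0.0007 -0.0015 0 0 0 0;-0.0013 -0.0032 0.004 0 0 0;-0.0013 -0.0032 0.010 0 0 0;-0.0013 -0.0032 0.013 0 0 0;-0.0013 -0.0032 0.013 0 0 0;-0.0013 -0.0032 0.013 0 0 0'; python3 eye.py pics/w6.png;python3 -c "
import cv2
g=cv2.cvtColor(cv2.imread('pics/w6.png'),cv2.COLOR_BGR2GRAY)
print('     ',list(range(310,336)))
for r in range(203,222): print(r,g[r,310:336].tolist())"
```

```text
clock: 7.62
position: [0.5385, 0.0633, 0.1607]
ee_rot: [-3.141, 0.0, 1.305]
ft_force: [-1.3, -0.1, 0.2]
grip_width: 0.0138
grip_force: 30.0
[([7, 10, 11, 8, 52], [12.0, 12.7]), ([2, 23, 19, 5, 83], [10.5, 25.3])]
px 324.0 208.7 eye [0.5408 0.0653 0.078 ] tool shift [0.0026 0.0018 0.0827]
px 322.5 221.3 eye [0.5364 0.0541 0.078 ] tool shift [-0.0095  0.0004  0.0827]
tip px [[322.06925926 213.10573775]] [0.53849947 0.06334348 0.16072611] [-1.28401207 -0.14938198  0.17854975]
      [310, 311, 312, 313, 314, 315, 316, 317, 318, 319, 320, 321, 322, 323, 324, 325, 326, 327, 328, 329, 330, 331, 332, 333, 334, 335]
203 [204, 205, 202, 202, 203, 200, 200, 200, 199, 199, 200, 199, 199, 198, 195, 197, 200, 200, 200, 199, 198, 197, 198, 201, 203, 203]
204 [204, 204, 202, 203, 202, 202, 200, 199, 199, 199, 199, 192, 185, 180, 170, 172, 181, 187, 195, 198, 199, 198, 200, 200, 203, 204]
205 [203, 203, 203, 203, 203, 202, 202, 200, 198, 195, 188, 167, 135, 123, 114, 108, 112, 141, 170, 185, 194, 198, 199, 201, 204, 204]
206 [203, 204, 203, 204, 203, 202, 201, 199, 194, 183, 162, 129, 90, 73, 67, 69,
[... 1294 characters left out ...]
60, 172, 184, 191, 190, 172, 166, 162, 181, 200, 200, 203, 202]
217 [138, 137, 135, 136, 136, 136, 134, 133, 132, 127, 107, 120, 142, 159, 174, 184, 192, 193, 184, 172, 179, 194, 200, 201, 202, 201]
218 [136, 138, 135, 133, 131, 130, 129, 128, 124, 110, 108, 120, 136, 149, 160, 169, 177, 177, 171, 165, 176, 182, 185, 195, 202, 203]
219 [137, 138, 136, 130, 106, 100, 101, 101, 100, 95, 97, 101, 103, 109, 110, 111, 113, 114, 114, 115, 115, 116, 138, 184, 204, 202]
220 [137, 137, 136, 126, 86, 94, 95, 93, 93, 93, 94, 93, 96, 95, 96, 94, 95, 93, 96, 96, 96, 97, 118, 174, 204, 202]
221 [136, 136, 135, 126, 84, 94, 93, 95, 94, 93, 95, 96, 94, 94, 96, 93, 95, 97, 95, 96, 93, 94, 105, 164, 203, 202]
```

```bash
python3 -m pendant '0 0.0006 0 0 0 0;0 0.0012 0 0 0 0;0 0.0012 0.003 0 0 0;0 0.0012 0.006 0 0 0;0 0.0012 0.009 0 0 0;0 0.0012 0.012 0 0 0;0 0.0012 0.015 0 0 0;0 0.0012 0.015 0 0 0'; python3 eye.py pics/w7.png | tail -1; python3 -c "
import cv2
g=cv2.cvtColor(cv2.imread('pics/w7.png'),cv2.COLOR_BGR2GRAY)
for r in range(205,218,2): print(r,g[r,310:336].tolist())"
```

```text
clock: 8.33
position: [0.5394, 0.0631, 0.1452]
ee_rot: [-3.14, 0.0, 1.305]
ft_force: [0.3, 0.3, -0.7]
grip_width: 0.0137
grip_force: 30.0
tip px [[322.13728743 213.09219262]] [0.53935325 0.06305254 0.1451853 ] [ 0.25418688  0.28152135 -0.73145002]
205 [204, 204, 204, 203, 202, 201, 200, 200, 201, 201, 200, 200, 200, 202, 202, 202, 201, 201, 198, 199, 198, 200, 200, 202, 205, 203]
207 [204, 204, 204, 203, 201, 201, 199, 199, 201, 200, 199, 199, 201, 202, 202, 202, 202, 201, 200, 199, 200, 200, 200, 203, 204, 203]
209 [204, 204, 203, 203, 202, 201, 199, 201, 200, 199, 193, 191, 186, 183, 187, 189, 197, 197, 199, 199, 199, 199, 200, 202, 205, 203]
211 [205, 204, 203, 203, 203, 202, 199, 195, 183, 166, 147, 135, 123, 116, 115, 112, 115, 123, 158, 187, 199, 199, 200, 202, 204, 203]
213 [204, 203, 203, 203, 203, 201, 199, 187, 153, 97, 104, 113, 137, 155, 172, 176, 152, 100, 92, 117, 154, 191, 200, 203, 204, 204]
215 [205, 203, 203, 203, 205, 207, 202, 156, 76, 97, 107, 117, 141, 159, 174, 184, 192, 184, 103, 113, 123, 147, 195, 203, 203, 203]
217 [204, 204, 204, 203, 207, 206, 123, 108, 84, 98, 108, 122, 141, 161, 175, 186, 192, 190, 154, 113, 120, 138, 177, 202, 204, 203]
```

```bash
python3 -m pendant '0 0.0002 0.004 0 0 0;0 0.0002 0.008 0 0 0;0 0.0002 0.012 0 0 0;0 0.0002 0.016 0 0 0;0 0.0002 0.020 0 0 0;0 0.0002 0.024 0 0 0;0 0.0002 0.028 0 0 0;0 0.0002 0.030 0 0 0;0 0.0002 0.030 0 0 0'; python3 -m pendant '0 0 0.0015 0 0 0;0 0 0.003 0 0 0;0 0 0.0045 0 0 0;0 0 0.0055 0 0 0;0 0 0.0055 0 0 0'
```

```text
clock: 9.13
position: [0.5397, 0.063, 0.1154]
ee_rot: [-3.14, 0.0, 1.305]
ft_force: [-0.0, 0.3, -1.4]
grip_width: 0.0138
grip_force: 30.0
clock: 9.55
position: [0.5403, 0.0629, 0.1114]
ee_rot: [3.142, 0.0, 1.305]
ft_force: [-3.5, 0.2, 3.9]
grip_width: 0.0142
grip_force: 30.0
```

```bash
python3 -m pendant '0 0 0.001 0 0 0;0 0 0.0015 0 0 0;0 0 0.0015 0 0 0'; python3 -m pendant '0 0 0 0 0 0;0 0 0 0 0 0;0 0 0 0 0 0;0 0 0 0 0 0' 0.04;  python3 eye.py pics/w8.png|tail -1
```

```text
clock: 9.8
position: [0.5403, 0.063, 0.1113]
ee_rot: [-3.141, 0.0, 1.305]
ft_force: [-5.8, 0.9, 13.3]
grip_width: 0.0137
grip_force: 30.0
clock: 10.13
position: [0.54, 0.0629, 0.1088]
ee_rot: [-3.141, 0.0, 1.305]
ft_force: [-0.6, -0.9, -0.2]
grip_width: 0.0367
grip_force: 0.0
tip px [[322.02429366 213.12449624]] [0.53995437 0.06294242 0.10880701] [-0.61730529 -0.91938213 -0.24621335]
```

```bash
python3 -m pendant '0 0 -0.005 0 0 0;0 0 -0.02 0 0 0;0 0 -0.04 0 0 0;0 0 -0.065 0 0 0;-0.015 0 -0.085 0 0 0;-0.04 0 -0.1 0 0 0;-0.07 0 -0.105 0 0 0;-0.095 0 -0.105 0 0 0;-0.11 0 -0.105 0 0 0;-0.115 0 -0.105 0 0 0'; python3 -m pendant '0 0 0 0 0 0;0 0 0 0 0 0;0 0 0 0 0 0' 0.09
python3 - <<'E'
from h import *
s=arm.get_state(); print(s['position'],s['ee_rot'])
c=cal("wrist"); w=arm.capture("wrist"); cv2.imwrite("pics/w9.png",w[:,:,::-1]); np.savez("c9.npz",*c)
o=mask(w,(3,150,60),(16,255,255)); print("orange",blobs(o,60))
m=mask(w,(0,150,90),(3,255,255)); print(blobs(m,60))
E
```

```text
clock: 11.02
position: [0.5096, -0.0498, 0.2147]
ee_rot: [3.141, 0.0, 1.302]
ft_force: [0.1, -0.8, -0.2]
grip_width: 0.0399
grip_force: 0.0
clock: 11.27
position: [0.51, -0.0472, 0.2141]
ee_rot: [-3.141, -0.0, 1.306]
ft_force: [-0.3, 0.5, -0.2]
grip_width: 0.0565
grip_force: 0.0
[ 0.51000536 -0.04719225  0.21405424] [-3.14129977e+00 -2.97638351e-04  1.30573480e+00]
orange [([288, 179, 14, 51, 516], [294.9, 204.6]), ([344, 179, 13, 51, 504], [349.8, 203.9]), ([471, 267, 32, 8, 129], [485.1, 270.9]), ([508, 292, 30, 14, 220], [522.2, 298.8])]
[([316, 61, 16, 35, 548], [323.5, 77.7])]
```

View pics/w9.png

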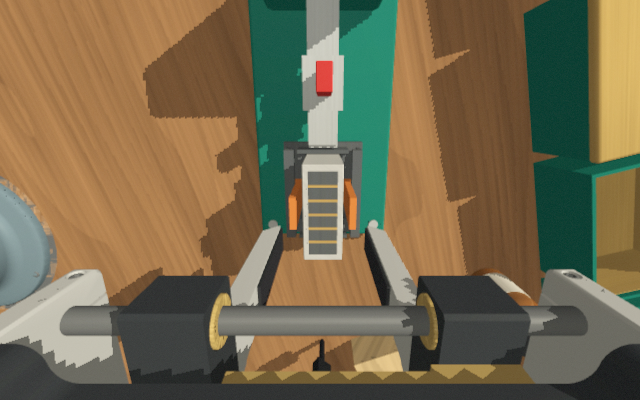

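The pin stands in the eye at (324,77) with the grip released. The cassette top spans columns 303–342, rows 165–260, with orange catches at (295,205) and (350,204), central between the fingers.

Run:
```python
from h import *
s=arm.get_state(); z=np.load("c9.npz"); c=[z[k] for k in z]
T=Ro.from_euler('xyz',s['ee_rot']).as_matrix(); p=np.array(s['position'])
f=lambda uv,h:(T.T@(plane(c,uv,h)-p)).round(4)
w=cv2.imread("pics/w9.png")[:,:,::-1].copy(); g=cv2.cvtColor(w,cv2.COLOR_RGB2HSV)
for r in (195,215,235,250):
    print(r,[ (i,g[r,i].tolist()) for i in (286,288,290,296,300,302,304,306,338,340,342,344,346,350,356,358)][::3])
    ok=np.where((g[r,280:365,1]<60)&(g[r,280:365,2]>150))[0]+280
    oo=np.where((g[r,280:365,1]>150)&(g[r,280:365,0]<17)&(g[r,280:365,0]>3))[0]+280
    if len(ok): print("white",ok.min(),ok.max(),"y",f((ok.min()-.5,r),.135)[1],f((ok.max()+.5,r),.135)[1])
    if len(oo): print("orange",oo.min(),oo.max(),"y",f((oo.min()-.5,r),.134)[1],f((oo.max()+.5,r),.134)[1])
col=g[155:270,322]; print([(155+i,col[i].tolist()[1:]) for i in range(0,20)],[(155+i,col[i].tolist()[1:]) for i in range(95,112)])
for r in (165,260): print(r,f((322,r),.135))
for r in (179,230): print(r,f((295,r),.134))
```

```text
195 [(286, [50, 12, 65]), (296, [12, 196, 125]), (304, [24, 23, 210]), (340, [23, 25, 212]), (346, [12, 188, 122]), (358, [42, 12, 106])]
white 302 342 y -0.0178 0.0179
orange 290 355 y -0.0284 0.0293
215 [(286, [78, 55, 69]), (296, [13, 187, 207]), (304, [24, 23, 207]), (340, [24, 26, 210]), (346, [12, 184, 112]), (358, [39, 17, 106])]
white 303 342 y -0.0173 0.0182
orange 289 355 y -0.0299 0.0299
235 [(286, [13, 125, 100]), (296, [14, 113, 90]), (304, [23, 24, 214]), (340, [23, 24, 210]), (346, [21, 33, 100]), (358, [26, 19, 105])]
white 304 342 y -0.0168 0.0186
250 [(286, [15, 141, 107]), (296, [14, 142, 145]), (304, [24, 25, 202]), (340, [21, 25, 214]), (346, [14, 141, 161]), (358, [15, 138, 166])]
white 304 341 y -0.0171 0.0179
[(155, [29, 177]), (156, [26, 176]), (157, [27, 177]), (158, [26, 176]), (159, [26, 177]), (160, [26, 174]), (161, [28, 176]), (162, [26, 175]), (163, [28, 176]), (164, [27, 192]), (165, [23, 213]), (166, [24, 213]), (167, [23, 212]), (168, [24, 212]), (169, [24, 213]), (170, [25, 205]), (171, [25, 172]), (172, [17, 107]), (173, [17, 108]), (174, [14, 108])] [(250, [17, 107]), (251, [19, 107]), (252, [19, 107]), (253, [14, 106]), (254, [26, 170]), (255, [24, 215]), (256, [24, 215]), (257, [23, 214]), (258, [24, 213]), (259, [45, 199]), (260, [137, 180]), (261, [137, 181]), (262, [138, 181]), (263, [134, 181]), (264, [135, 181]), (265, [139, 181]), (266, [140, 180])]
165 [0.0425 0.     0.079 ]
260 [-0.0466 -0.0001  0.079 ]
179 [ 0.0302 -0.0232  0.0801]
230 [-0.017  -0.0245  0.08  ]
```

```bash
python3 -m pendant '-0.0015 0 0.01 0 0 0;-0.0015 0 0.03 0 0 0;-0.0015 0 0.05 0 0 0;-0.0015 0 0.065 0 0 0;-0.0015 0 0.078 0 0 0;-0.0015 0 0.088 0 0 0;-0.0015 0 0.095 0 0 0;-0.0015 0 0.1 0 0 0;-0.0015 0 0.101 0 0 0;-0.0015 0 0.101 0 0 0'; python3 -m pendant '0 0 0 0 0 0;0 0 0 0 0 0;0 0 0 0 0 0;0 0 0 0 0 0;0 0 0 0 0 0;0 0 0 0 0 0;0 0 0 0 0 0;0 0 0 0 0 0' 0.0
```

```text
clock: 12.15
position: [0.5096, -0.0494, 0.1132]
ee_rot: [3.141, 0.0, 1.305]
ft_force: [0.1, -0.4, 0.4]
grip_width: 0.0899
grip_force: 0.0
clock: 12.82
position: [0.5091, -0.0493, 0.1137]
ee_rot: [-3.14, 0.0, 1.305]
ft_force: [-5.0, 1.6, 7.2]
grip_width: 0.0458
grip_force: 30.0
```

```bash
python3 -m pendant '0 0 0 0 0 0;0 0 0 0 0 0;0 0 0 0 0 0'
python3 - <<'E'
from h import *
s=arm.get_state(); print(s['ft_force'],s['moment'],s['grip_width'])
c=cal("wrist"); w=arm.capture("wrist")
T=Ro.from_euler('xyz',s['ee_rot']).as_matrix(); p=np.array(s['position'])
cv2.imwrite("pics/w10.png",cv2.resize(w[120:320,200:450],None,fx=3,fy=3)[:,:,::-1])
E
```

```text
clock: 13.07
position: [0.5091, -0.0493, 0.1137]
ee_rot: [-3.14, 0.0, 1.305]
ft_force: [-3.8, 1.3, 6.3]
grip_width: 0.0461
grip_force: 30.0
[-3.84847182  1.27499626  6.25954504] [0.18651523 0.87943327 0.00825195] 0.04605755300683029
```

View pics/w10.png

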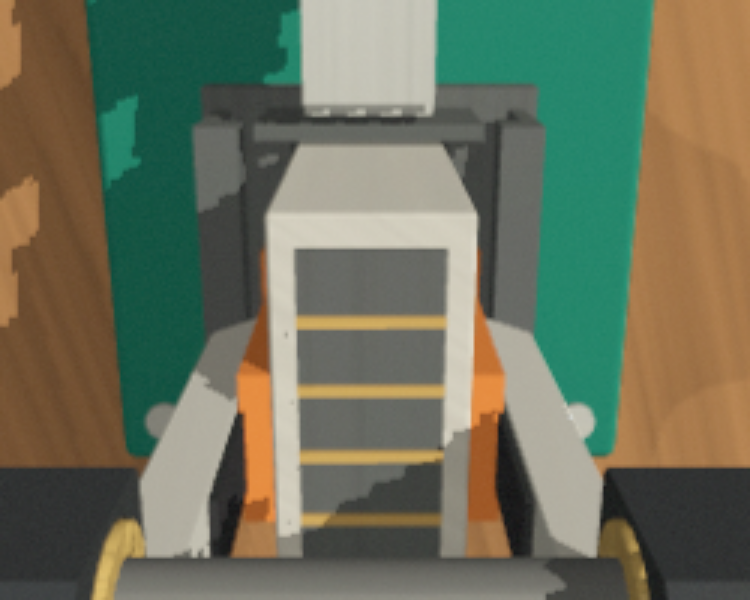

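Both orange catches (crop (258,440) and (488,440)) are pinched in evenly against the box, with pads on both ribs. Lifting slowly.

```bash
python3 -m pendant '0 0 -0.001 0 0 0;0 0 -0.003 0 0 0;0 0 -0.006 0 0 0;0 0 -0.009 0 0 0;0 0 -0.012 0 0 0;0 0 -0.012 0 0 0'; python3 -m pendant '0 0 -0.003 0 0 0;0 0 -0.008 0 0 0;0 0 -0.014 0 0 0;0 0 -0.020 0 0 0;0 0 -0.026 0 0 0;0 0 -0.032 0 0 0;0 0 -0.032 0 0 0'
```

```text
clock: 13.62
position: [0.5099, -0.0496, 0.1258]
ee_rot: [3.14, 0.0, 1.305]
ft_force: [0.8, -0.7, -2.9]
grip_width: 0.0457
grip_force: 30.0
clock: 14.2
position: [0.5105, -0.0498, 0.159]
ee_rot: [3.138, 0.0, 1.305]
ft_force: [0.3, 0.2, -4.1]
grip_width: 0.0458
grip_force: 30.0
```

```bash
python3 -m pendant '0 0 -0.004 0 0 0;0 0 -0.012 0 0 0;0 0 -0.021 0 0 0;0 0 -0.030 0 0 0;0 0 -0.039 0 0 0;0 0 -0.047 0 0 0;0 0 -0.053 0 0 0;0 0 -0.056 0 0 0;0 0 -0.057 0 0 0;0 0 -0.057 0 0 0'; python3 -m pendant '0 0 0 0 0 0;0 0 0 0 0 0;0 0 0 0 0 0;0 0 0 0 0 0;0 0 0 0 0 0;0 0 0 0 0 0'
python3 - <<'E'
from h import *
s=arm.get_state(); print(s['position'],s['ft_force'],s['moment'],np.abs(s['dq']).max())
w=arm.capture("wrist"); d=arm.capture("side")
a=cv2.resize(w[:330,150:500],None,fx=1.2,fy=1.2); b=cv2.resize(d[80:245,270:450],None,fx=2.1,fy=2.4,interpolation=cv2.INTER_CUBIC)[:396]
cv2.imwrite("pics/end.png",np.hstack([a,b])[:,:,::-1])
E
```

```text
clock: 15.03
position: [0.5095, -0.0495, 0.2142]
ee_rot: [3.142, 0.0, 1.305]
ft_force: [0.8, -0.4, -3.6]
grip_width: 0.0458
grip_force: 30.0
clock: 15.53
position: [0.5094, -0.0494, 0.214]
ee_rot: [-3.141, -0.0, 1.305]
ft_force: [-1.2, 0.3, -4.0]
grip_width: 0.0454
grip_force: 30.0
[ 0.50942094 -0.04943696  0.21401572] [-1.19326599  0.28568814 -4.02672628] [-0.05868785  0.01081003  0.00395456] 0.0009133772530421631
```

View pics/end.png

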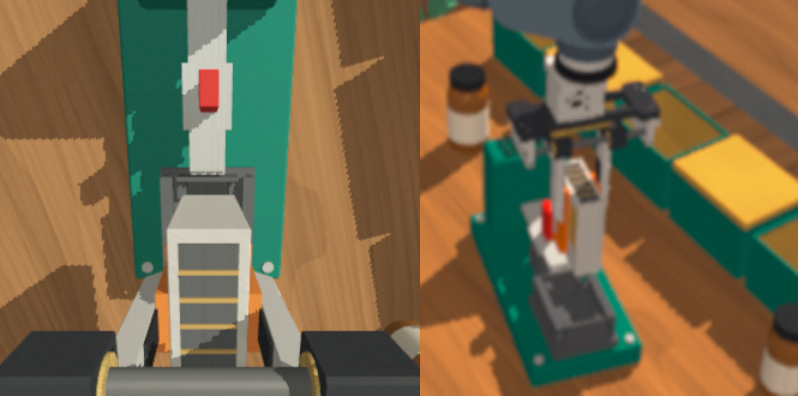

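The cassette hangs level about 10 cm above the empty seat, both catches are pinched, and the red pin is home in the eye (wrist half (208,90), side half (547,220)).

```bash
python3 -c "
from cell import arm
print(arm.close_job())"
```

```text
the job is handed in; nothing more can be done
None
```

The job is handed in at about 15.6 s: the red pin is fully home in the eye and released, and the cassette is held still and level about 10 cm above its seat with both catches pinched in.

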